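Pump the vacuum canister until its pin stands out

ROBOT

A 6-joint arm with a two-finger parallel gripper is mounted at the origin on a cart in front of the work surface, level with it; the furniture and walls round the work are solid. World frame = base frame: x ahead of the robot, y to its left, z up, the work surface at z = 0. Lengths are in m, angles in rad, forces in N, time in s.
With the tool pointing down it reaches from about 0.3 to 1 m from the base axis. Payload 5.1 kg.
Tool frame: the origin (TCP) lies midway between the tips of the shut fingers; the grasp point (between the pads) lies 19 mm behind it; z points along the fingers, y is the line along which they close (so a half turn about z gives the same grasp; the last joint's range is limited). The gripper opens to 95 mm and grips with 3 to 60 N. Pads are 20 mm wide; open, the fingers measure 119 mm over their backs; the gripper's body (75 mm by 180 mm) begins 59 mm behind the grasp point.
Start: joints at [1.082, 0.124, 1.65, -0, 1.367, -0.083], TCP at [0.257, 0.597, 0.19] pointing down, gripper open.
Joint ranges: [-2.61, 2.61], [-1.02, 2.33], [0.03, 2.71], [-1.35, 4.49], [0.32, 2.68], [-2.91, 2.91]. Speed limits (rad/s): [2.57, 2.57, 3.14, 3.14, 3.14, 3.14].

INTERFACE

Orientations are given as a rotation vector (axis times angle).
In Python, from rig import arm, snapshot, ticket, spotter gives the robot as it stands.
- The arm moves only by the tool move_arm, never from a script. Its argument "deltas" is a list of rows, each a list of 3 entries, a list of its own where there are three numbers: the finger opening in mm, from 0 to 95.1, then the shift along the tool's x, y, z in units of 25 mm (1.0 is 25 mm), then the turn about the tool's z in units of 6 degrees (1.0 is 6 degrees). A call has 1 to 10 rows; each row is the pose to reach, as a shift and turn from the pose commanded when the call began, along the tool's axes at that moment; what a row does not reach only later rows make up. A row lasts 1/12 s, in which the tool goes at most 41.7 mm and 7.16 degrees, less where a joint would pass 70% of its speed; a pose out of reach is approached as far as the arm can. A call with a gripper value outside its range is refused whole. The fingers move at their own pace and stop on an object; the grip force is fixed at half the most. Time passes only in rows, so rows that repeat a pose let the fingers close. It gives the time, the measured TCP pose, the force, the opening and the grip force at its end, in the units of the state.
- arm.read_state(): the state, without advancing time (a new reading comes with each control period).
- snapshot(name): name is "scene" or "top"; returns a dict with "img" (384x512x3 uint8, red, green, blue), "mtx" (3x3 intrinsics, pixels), "origin" and "attitude" of the camera in the world. Camera axes: x right, y down, z forward; pixel columns grow to the right and rows downward; lengths in m; the calibration is good to about 2 mm. A picture is of the moment at which its call begins. There is no depth.
- ticket.finish_job(): hands the job in; it is judged then, once.
Trained networks look in a picture, given as the dict that the camera call returned (one of the last four; its "shot" number tells which), for a name from the list of things; names that differ only in an ending like _2 or _b are one class to them, and where a whole thing is asked for, a point or a joint stands for the part that bears it (a point fixed in the world has none). Each returns a list of dicts, best first, with "score" (0 to 1); they miss things now and then, are a little off and sometimes report something else, mostly with a low value. They report only what shows in the picture. A call takes as long as a camera call. They do not tell look-alikes from the thing itself.
- spotter.search_frame(picture, query): "centre" ([row, column] in pixels, amid what is visible of it).
- spotter.regions_of(picture, query): "mask" (384x512 bool, what is visible of it) and "centre" ([row, column] in pixels, amid what is visible of it).
- spotter.spot_point(picture, query): "centre" ([row, column] in pixels: a listed point, or the origin of a listed thing).
The state is a dict: "time_s": time; "joint_pos": joint angles; "qd": joint speeds; "joint_efforts": joint torques, N m; "eef_pos": TCP position; "eef_rot": TCP orientation; "contact_force": force on the tool from outside, world axes, zero at the start; "ft_torque": the same for the moment, N m; "finger_gap": finger opening in m; "gripper_force": force on a finger pad.
Only numpy, scipy, OpenCV 4.12 (cv2) and the standard library are available. Lean on these libraries where they do the work, as an engineer would, in place of code of your own. Each camera call takes 0.05 s, during which the arm holds its last target. There are 200 camera calls.

TASK

Draw the vacuum in the steel canister: with closed fingertips press the orange pump knob all the way down and let it spring fully back up, again and again, until the green indicator pin on the lid stands fully out and the white band at its foot shows. Then stop: give no further stroke once the pin is fully out, and leave the knob up. Do not touch the pin, do not lift, tip or push the canister away, and leave the coffee jar, tea box and salt shaker alone.

Things in the scene. Friction and masses are not known exactly. Their poses are not given: they have to be found in the camera images.
- canister: loose round vacuum canister, 1.3 kg, brushed steel pot with a black lid, 152 mm across; origin at the centre of its underside, z up. Lid top face 126 mm above the origin. The pump axis is at x = -34 mm, the indicator pin's axis at x = +42 mm in its own frame (y = 0 for both)
- pump_top (a point): centre of the flat top face of the round orange pump knob, 46 mm across (flat part 42 mm), 170 mm above the worktop when up; it moves with the knob
- pump_knob: the orange spring pump knob on its metal stem; origin at the centre of its top face
- pump_travel (a joint): how far the pump knob is pressed, m: 0 fully up, 0.017 fully down (hard stop). The spring pushes back with about 5.5 N at the top and 11 N at the bottom, and raises the released knob by itself in about 0.2 s
- indicator_pin: upright indicator pin, 13 mm across, green with a white band at its foot; origin at the centre of its tip
- pin_top (a point): centre of the tip of the indicator pin; 132 mm above the worktop when the pin is fully down, 180 mm when it is fully out
- pin_travel (a joint): how far the pin has come out, m: 0 down (2 mm shows above its boss), 0.048 fully out (50 mm shows, the lowest 10 mm white). It starts between 0 and 0.018, climbs on a ratchet each time the knob springs back up, by full strokes to 0.012, 0.024, 0.036, 0.048 (the first stroke may gain 0.004 to 0.016), and stays there between strokes. Strokes under about 0.013 may gain nothing
- coffee_jar: bystander: glass jar of coffee with a white lid, 64 mm across, 100 mm high; origin at the centre of its underside
- tea_box: bystander: dark upright carton, 35x66x102 mm; origin at the centre of its underside
- salt_shaker: bystander: glass shaker with a grey top, 44 mm across, 90 mm high; origin at the centre of its underside
Things that resemble listed ones, but are neither listed nor needed, are in the scene too. There is more than one size of the canister; the one meant has the size given above.

How it is judged:
On the way, in this order (a step that is already met when the one before it is completed fails the run):
1. the robot presses the pump knob fully down (value of joint pump_travel above 0.0135 m and contact force between the fingers and pump_knob above 1 N), for 0.02 s.
2. the knob springs back up (value of joint pump_travel below 0.003 m), for 0.02 s.
3. the knob is pressed fully down again (all of step 1), for 0.02 s.
4. the indicator pin stands fully out (value of joint pin_travel above 0.0455 m), for 0.2 s.
At the end, for the whole second after the job is handed in: the indicator pin is out by more than 45.5 mm (fully out is 48 mm), the pump knob is back up to within 3 mm, the canister stands upright on the worktop, at rest and within 40 mm of where it stood, and the three bystanders are within 15 mm of where they stood (value of joint pin_travel above 0.0455 m and value of joint pump_travel below 0.003 m and height (world z) of canister below 0.004 m and angle between canister's own z axis and vertical below 0.05 rad and distance of canister from where it was at the start of the episode below 0.04 m and linear speed of canister below 0.01 m/s and distance of each of coffee_jar, tea_box, salt_shaker from where it was at the start of the episode below 0.015 m); the robot touches nothing.
It fails at once if the robot touches the indicator pin (contact force between any of the arm, the fingers and indicator_pin above 0.5 N).
It fails at once if a further stroke (more than 9 mm) is given once the pin is fully out (value of joint pin_travel above 0.0465 m and value of joint pump_travel above 0.009 m).
It fails at once if the canister is lifted, tipped or pushed away by more than 40 mm (height (world z) of canister above 0.008 m or angle between canister's own z axis and vertical above 0.12 rad or distance of canister from where it was at the start of the episode above 0.04 m).
It fails at once if a bystander is moved by more than 15 mm or lifted (distance of any of coffee_jar, tea_box, salt_shaker from where it was at the start of the episode above 0.015 m).
It also fails if it takes over 48 s, if anything falls off the work surface, if the arm or the gripper's body presses on something with over 40 N, if the wrist force passes 120 N, or if a joint passes its speed limit or range.

## Working session

There is one attempt and no reset: what is moved stays moved. The work goes in short steps, Python scripts to look and compute and a tool call to move; the robot and the scene stay as the last step left them, time stands still between calls to the robot, and variables do not carry over. Pictures are saved under pics/ and viewed, at most 10 in all, crops included, and the job is handed in when it is done.

Besides the shell and the picture viewer there is one more tool, called after ">>>" as name(argument=value, ...) on one line, values as JSON. move_arm: Moves the arm, as the interface text tells. Its arguments: {"type":"object","properties":{"deltas":{"type":"array"}},"required":["deltas"]}

```bash
mkdir -p pics; cat > h.py <<'E'
import numpy as np, cv2
from rig import arm, snapshot, ticket, spotter
from scipy.spatial.transform import Rotation as R
def rot(s):
    a=np.array(s["attitude"],float)
    return a if a.shape==(3,3) else (R.from_rotvec(a).as_matrix() if a.size==3 else R.from_quat(a).as_matrix())
def ray(s,rc):
    d=rot(s)@np.linalg.inv(s["mtx"])@np.array([rc[1],rc[0],1.]); return np.array(s["origin"]),d/np.linalg.norm(d)
def at_z(s,rc,z):
    o,d=ray(s,rc); return o+d*(z-o[2])/d[2]
def tri(s1,p1,s2,p2):
    o1,d1=ray(s1,p1);o2,d2=ray(s2,p2)
    t=np.linalg.lstsq(np.c_[d1,-d2],o2-o1,rcond=None)[0]
    a,b=o1+t[0]*d1,o2+t[1]*d2; return (a+b)/2,np.linalg.norm(a-b)
E
python3 - <<'E'
from h import *
np.set_printoptions(precision=3,suppress=True)
S={n:snapshot(n) for n in("scene","top")}
for n,s in S.items():
    print(n,s["origin"],s["attitude"],s["mtx"][0][0])
    for q in("canister","pump_top","pin_top","coffee_jar","tea_box","salt_shaker"):
        print(q,[(np.round(d["centre"]),round(d["score"],2)) for d in spotter.spot_point(s,q)])
cv2.imwrite("pics/a.png",np.vstack([S["scene"]["img"],S["top"]["img"]])[...,::-1][:, :])
cv2.imwrite("pics/scene.png",S["scene"]["img"][...,::-1]);cv2.imwrite("pics/top.png",S["top"]["img"][...,::-1])
print(arm.read_state())
E
```

```text
scene [-0.756 -0.207  1.209] [-1.888  1.493 -0.643] 485.98979712825275
canister [(array([202., 281.]), 0.7)]
pump_top [(array([163., 292.]), 0.65), (array([259., 365.]), 0.59), (array([202., 281.]), 0.52)]
pin_top []
coffee_jar [(array([193., 211.]), 0.67), (array([161., 292.]), 0.56)]
tea_box []
salt_shaker [(array([215., 343.]), 0.54)]
top [0.227 0.073 1.291] [-2.166  2.121 -0.113] 384.53609078016444
canister [(array([146., 283.]), 0.74), (array([244., 379.]), 0.58)]
pump_top [(array([146., 280.]), 0.71), (array([126., 294.]), 0.55), (array([245., 379.]), 0.49)]
pin_top []
coffee_jar [(array([151., 205.]), 0.72)]
tea_box [(array([142., 154.]), 0.6), (array([150., 282.]), 0.32)]
salt_shaker [(array([154., 347.]), 0.46)]
{'time_s': 0.7, 'joint_pos': array([ 1.082,  0.124,  1.65 , -0.   ,  1.368, -0.083]), 'qd': array([ 0.001, -0.001,  0.   ,  0.001,  0.001,  0.002]), 'joint_efforts': array([ -0.001, -41.748, -36.012,   0.077,   0.043,  -0.   ]), 'eef_pos': array([0.257, 0.597, 0.19 ]), 'eef_rot': array([0.633, 3.077, 0.   ]), 'contact_force': array([-0.372,  0.199, -0.177]), 'ft_torque': array([-0.017,  0.035,  0.009]), 'gripper_force': 0.0, 'finger_gap': 0.0951488825302038}
```

View pics/scene.png

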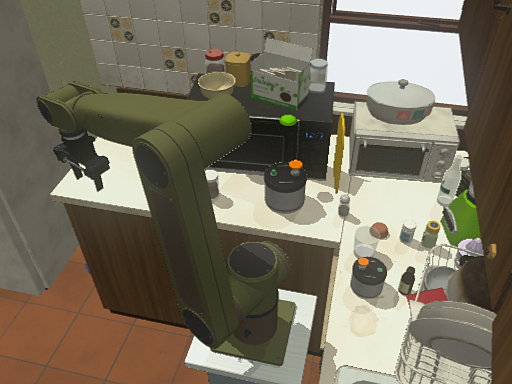

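View pics/top.png

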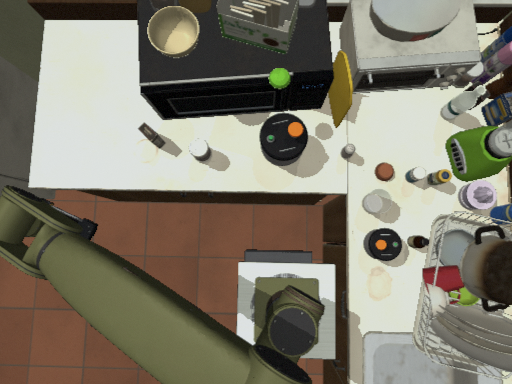

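The large canister is at scene (285,185) / top (284,138), with its knob at top (296,129) and pin at (270,139). The small one is at scene (368,277) / top (383,244). The large one looks about 150 mm across, so it fits. I'll measure both and confirm in a crop.

```bash
python3 - <<'E'
from h import *
np.set_printoptions(precision=3,suppress=True)
S={n:snapshot(n) for n in("scene","top")}
P={}
for n,s in S.items():
    hsv=cv2.cvtColor(s["img"],cv2.COLOR_RGB2HSV)
    for nm,lo,hi in(("orange",(5,170,130),(18,255,255)),("green",(40,80,50),(85,255,255))):
        m=cv2.inRange(hsv,lo,hi); k,l,st,c=cv2.connectedComponentsWithStats(m)
        print(n,nm,[(np.round(c[i],1),st[i,2:5].tolist()) for i in range(1,k) if st[i,4]>8 and 80<c[i][1]<290 and 240<c[i][0]<420])
    for d in spotter.regions_of(s,"canister"):
        ys,xs=np.where(d["mask"]);print(n,"can",round(d["score"],2),xs.min(),xs.max(),ys.min(),ys.max())
a=cv2.resize(S["scene"]["img"][140:220,240:340],None,fx=4,fy=4,interpolation=2)
b=cv2.resize(S["top"]["img"][90:170,235:335],None,fx=4,fy=4,interpolation=2)
cv2.imwrite("pics/c1.png",np.hstack([a,b])[...,::-1])
# microwave top front edge check
t=S["top"];
for z in(0,.126,.2,.25,.3): print(z,at_z(t,(115,300),z),at_z(t,(95,300),z))
p=lambda c:(c[1],c[0])
for nm,a,b in(("knob",(296,165),(296,129)),("greenbtn",(288,120),(280,78))):
    print(nm,tri(S["scene"],p(a),t,p(b)))
E
```

```text
scene orange [(array([295.5, 164.4]), [14, 10, 98]), (array([363. , 261.2]), [11, 8, 65])]
scene green [(array([269.1,  98. ]), [45, 41, 258]), (array([297.8,  90.4]), [8, 31, 66]), (array([271.4,  87.8]), [3, 6, 12]), (array([281.4,  88.4]), [4, 4, 15]), (array([287.7, 119.8]), [19, 12, 169]), (array([273.2, 171.1]), [4, 6, 18])]
scene can 0.82 263 307 160 213
scene can 0.65 350 386 257 298
top orange [(array([295. , 128.9]), [15, 15, 177]), (array([380.7, 244.3]), [11, 10, 85])]
top green [(array([270.4, 137.4]), [4, 6, 19])]
top can 0.94 363 401 228 260
top can 0.81 259 307 113 165
0 [ 0.654 -0.042  0.   ] [ 0.726 -0.042  0.   ]
0.126 [ 0.612 -0.031  0.126] [ 0.678 -0.03   0.126]
0.2 [ 0.588 -0.024  0.2  ] [ 0.649 -0.024  0.2  ]
0.25 [ 0.571 -0.02   0.25 ] [ 0.63  -0.019  0.25 ]
0.3 [ 0.555 -0.015  0.3  ] [ 0.61  -0.015  0.3  ]
knob (array([ 0.556, -0.016,  0.165]), np.float64(0.000449305177890447))
greenbtn (array([0.672, 0.038, 0.266]), np.float64(0.00040995766352477675))
```

View pics/c1.png

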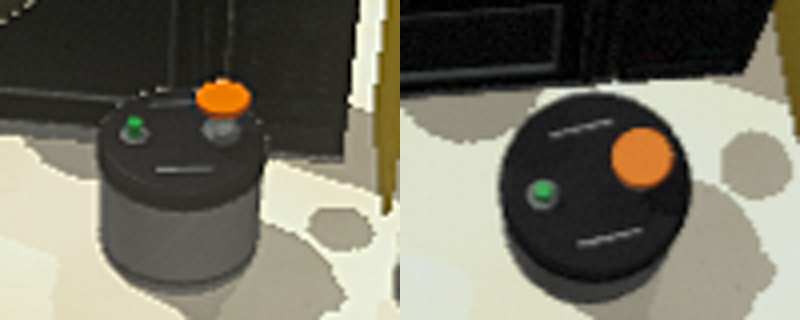

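The crop confirms it: the large pot's pump knob is orange and triangulates to (0.556, -0.016, 0.165), with the green pin on the opposite side showing only a few mm. The small pot's knob and lid are about 3/4 the size. I'll raise, close the fingers and travel.

>>> move_arm(deltas=[[0,[0,0,-1.6],0],[0,[0,0,-2],0],[0,[-20.7,-17.8,-2],-3.9],[0,[-20.7,-17.8,-2],-3.9],[0,[-20.7,-17.8,-2],-3.9],[0,[-20.7,-17.8,-2],-3.9],[0,[-20.7,-17.8,-2],-3.9],[0,[-20.7,-17.8,-2],-3.9],[0,[-20.7,-17.8,-2],-3.9],[0,[-20.7,-17.8,-2],-3.9]])

```text
time_s: 1.73
eef_pos: [0.4034, 0.2972, 0.2407]
eef_rot: [-0.005, 3.139, 0.002]
contact_force: [-0.4, 1.5, -0.0]
finger_gap: 0.0338
gripper_force: 0.0
```

>>> move_arm(deltas=[[0,[-6.0,-12.4,0],0],[0,[-6.0,-12.4,0],0],[0,[-6.0,-12.4,0],0],[0,[-6.0,-12.4,0],0],[0,[-6.0,-12.4,0],0],[0,[-6.0,-12.4,0],0],[0,[-6.0,-12.4,0],0],[0,[-6.0,-12.4,0],0],[0,[-6.0,-12.4,0],0],[0,[-6.0,-12.4,0],0]])

```text
time_s: 2.57
eef_pos: [0.5545, -0.0134, 0.2401]
eef_rot: [0.003, 3.141, -0.001]
contact_force: [-0.2, 0.2, -0.8]
finger_gap: 0.0006
gripper_force: 0.0
```

```bash
python3 - <<'E'
from h import *
s=snapshot("scene");t=snapshot("top");print(arm.read_state())
a=cv2.resize(s["img"][100:220,220:360],None,fx=4,fy=4,interpolation=2)
cv2.imwrite("pics/d.png",a[...,::-1])
E
```

```text
{'time_s': 2.6667, 'joint_pos': array([-1.16443310e-01, -1.16985824e-01,  1.80789853e+00,  7.42418787e-04,
        1.45052883e+00, -1.68925890e+00]), 'qd': array([ 3.02919447e-02, -1.56342643e-02,  1.15507410e-02,  3.09224495e-05,
        1.09547885e-03, -1.09294146e-03]), 'joint_efforts': array([-1.13164533e+00, -3.07599485e+01, -3.69611764e+01, -1.06522751e-01,
        3.80499673e-02, -1.03661031e-02]), 'eef_pos': array([ 0.55337002, -0.01052847,  0.24008103]), 'eef_rot': array([-3.03179373e-03,  3.14135455e+00,  1.12189887e-03]), 'contact_force': array([-0.65057978, -0.55824576,  0.29740772]), 'ft_torque': array([0.06747519, 0.0506689 , 0.05669719]), 'gripper_force': 0.0, 'finger_gap': 0.0005634562781489556}
```

View pics/d.png

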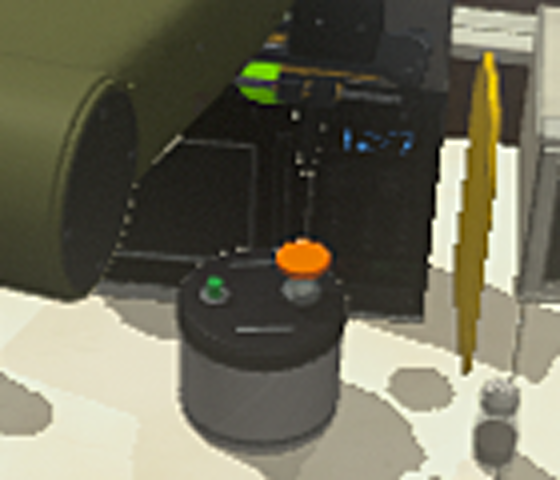

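The closed fingers hang above the orange knob at crop (303,258). The pin at (214,288) is clear. Now the first press.

>>> move_arm(deltas=[[0,[-0.1,-0.1,1.2],0],[0,[-0.1,-0.1,2.4],0],[0,[-0.1,-0.1,2.8],0],[0,[-0.1,-0.1,3.1],0],[0,[-0.1,-0.1,3.44],0],[0,[-0.1,-0.1,3.44],0],[0,[-0.1,-0.1,3.44],0]])

```text
time_s: 3.25
eef_pos: [0.5563, -0.0129, 0.155]
eef_rot: [-0.005, 3.14, -0.0]
contact_force: [0.4, -0.0, 0.1]
finger_gap: 0.0005
gripper_force: 0.0
```

```bash
python3 - <<'E'
from h import *
s=snapshot("scene");t=snapshot("top");r=arm.read_state();print(r["eef_pos"],r["contact_force"])
a=cv2.resize(s["img"][120:220,230:330],None,fx=4,fy=4,interpolation=2)
b=cv2.resize(t["img"][80:180,235:335],None,fx=4,fy=4,interpolation=2)
cv2.imwrite("pics/e.png",np.hstack([a,b])[...,::-1])
E
```

```text
[ 0.55682404 -0.01326642  0.15562479] [-1.22497186 -0.38251013  0.73626643]
```

View pics/e.png

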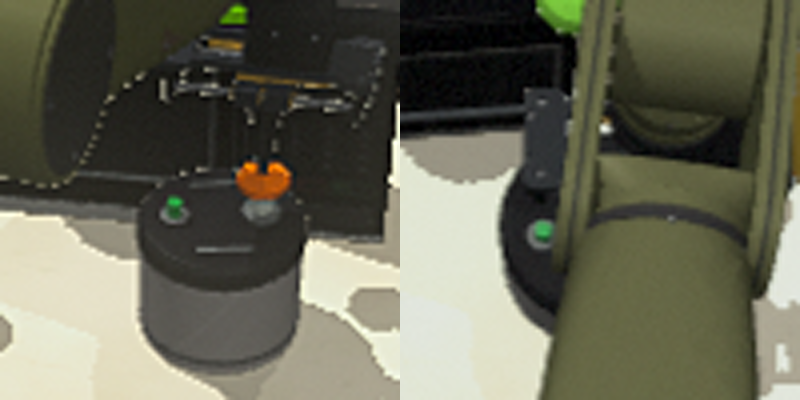

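```bash
python3 - <<'E'
from h import *
s=snapshot("scene");r=arm.read_state();print(r["eef_pos"],r["contact_force"])
for p in (r["eef_pos"],(.556,-.016,.168)):
    c=rot(s).T@(np.array(p)-s["origin"]); u=s["mtx"]@c; print(u[:2]/u[2])
    u=u[:2]/u[2]; print("in enlarged crop",(u-[270,140])*10)
cv2.imwrite("pics/f.png",cv2.resize(s["img"][140:195,270:325],None,fx=10,fy=10,interpolation=0)[...,::-1])
E
```

```text
[ 0.55682074 -0.01337629  0.1555749 ] [-1.59812268 -0.38916518 -0.49749683]
[295.37574879 166.84917067]
in enlarged crop [253.75748791 268.4917067 ]
[296.23531696 164.27236342]
in enlarged crop [262.35316961 242.72363415]
```

View pics/f.png

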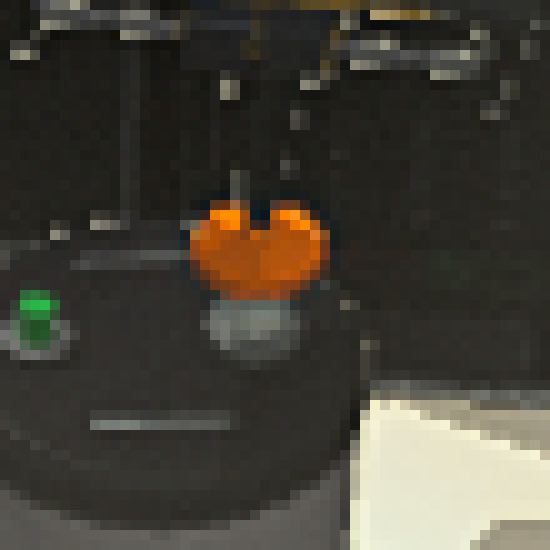

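The notch at crop (260,215) suggests the tip sits on or just above the knob's rear half, yet no force shows and the knob is still up. I'll go down in small steps and watch the force.

>>> move_arm(deltas=[[0,[0.1,-0.1,0.08],0],[0,[0.1,-0.1,0.16],0],[0,[0.1,-0.1,0.16],0]])

```text
time_s: 3.65
eef_pos: [0.5531, -0.0161, 0.1497]
eef_rot: [0.003, -3.141, -0.0]
contact_force: [0.1, -0.6, -0.6]
finger_gap: 0.0004
gripper_force: 0.0
```

```bash
python3 - <<'E'
from h import *
s=snapshot("scene");r=arm.read_state();print(r["eef_pos"],r["contact_force"],r["joint_pos"],r["joint_efforts"])
cv2.imwrite("pics/g.png",cv2.convertScaleAbs(cv2.resize(s["img"][125:195,265:335],None,fx=8,fy=8,interpolation=0)[...,::-1],alpha=2.2))
E
```

```text
[ 0.55316033 -0.01601595  0.14976119] [-0.10037645  1.4089459  -0.12719004] [-1.25965687e-01 -6.04652587e-02  1.90773779e+00  1.98073248e-05
  1.29468364e+00 -1.69905367e+00] [-2.10403703e-02 -3.24600792e+01 -3.52179372e+01 -4.70488239e-02
  6.87530427e-02 -1.41789191e-03]
```

View pics/g.png

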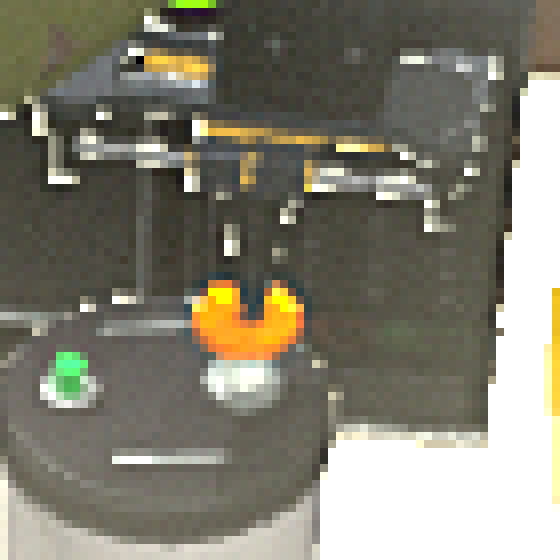

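The tip now appears at the centre of the knob's face (g (250,318)), still without force. So the true tip is higher than the state says. I'll continue down until contact.

>>> move_arm(deltas=[[0,[0,0,0.1],0],[0,[0,0,0.2],0],[0,[0,0,0.2],0]])

```text
time_s: 3.95
eef_pos: [0.5536, -0.016, 0.1452]
eef_rot: [-0.004, 3.141, -0.0]
contact_force: [-1.2, 0.2, 4.4]
finger_gap: 0.0006
gripper_force: 2.3
```

>>> move_arm(deltas=[[0,[0,0,0.1],0],[0,[0,0,0.2],0],[0,[0,0,0.2],0]])

```text
time_s: 4.2
eef_pos: [0.5536, -0.016, 0.1411]
eef_rot: [-0.004, 3.141, -0.001]
contact_force: [-2.7, 1.1, 6.6]
finger_gap: 0.0002
gripper_force: 3.1
```

>>> move_arm(deltas=[[0,[0,0,0.2],0],[0,[0,0,0.4],0],[0,[0,0,0.48],0],[0,[0,0,0.48],0]])

```text
time_s: 4.53
eef_pos: [0.5538, -0.016, 0.1299]
eef_rot: [-0.004, 3.141, -0.001]
contact_force: [-3.9, -0.3, 10.4]
finger_gap: 0.0005
gripper_force: 5.0
```

```bash
python3 - <<'E'
from h import *
s=snapshot("scene");r=arm.read_state();print(r["eef_pos"],r["contact_force"])
cv2.imwrite("pics/h.png",cv2.convertScaleAbs(cv2.resize(s["img"][125:195,265:335],None,fx=8,fy=8,interpolation=0)[...,::-1],alpha=2.2))
E
```

```text
[ 0.55382204 -0.01597968  0.1301053 ] [-4.34592396  0.02683747  9.67997886]
```

View pics/h.png

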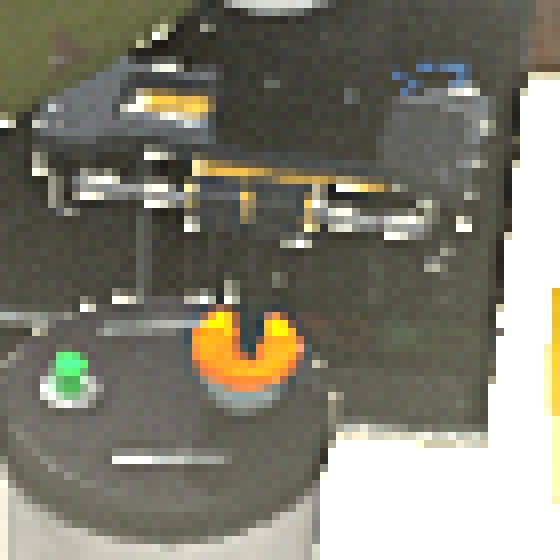

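The knob is about 14 mm down (force 10 N), and the pin at (70,365) is unchanged. I'll finish to the stop, then release.

>>> move_arm(deltas=[[0,[0,0,0.12],0],[0,[0,0,0.12],0]])

```text
time_s: 4.75
eef_pos: [0.5539, -0.016, 0.1285]
eef_rot: [-0.004, 3.141, -0.001]
contact_force: [-7.8, 0.0, 14.8]
finger_gap: 0.0005
gripper_force: 7.5
```

>>> move_arm(deltas=[[0,[0,0,-0.5],0],[0,[0,0,-0.95],0],[0,[0,0,-0.95],0],[0,[0,0,-0.95],0],[0,[0,0,-0.95],0]])

```text
time_s: 5.17
eef_pos: [0.5529, -0.0158, 0.1479]
eef_rot: [0.004, -3.14, -0.0]
contact_force: [-0.3, -0.2, -1.2]
finger_gap: 0.0004
gripper_force: 0.0
```

```bash
cat >> h.py <<'E'
def green():
    s=snapshot("scene");r=arm.read_state();print(np.round(r["eef_pos"],4),np.round(r["contact_force"],1),r["time_s"])
    hsv=cv2.cvtColor(s["img"],cv2.COLOR_RGB2HSV)
    for nm,lo,hi in(("green",(40,80,50),(85,255,255)),("orange",(5,170,110),(22,255,255))):
        m=cv2.inRange(hsv,lo,hi); m[:,:262]=0;m[:,312:]=0;m[:140]=0;m[200:]=0
        ys,xs=np.where(m>0); print(nm,len(ys),ys.min(),ys.max(),xs.min(),xs.max())
    return s
E
python3 -c "from h import *;green()"
```

```text
[ 0.5527 -0.0157  0.1475] [-0.1 -0.3 -0.7] 5.2167
green 28 166 174 272 275
orange 84 142 169 289 302
```

```bash
cat >> h.py <<'E'
def table(s):
    xy=np.array([.536,.058])
    for t in(0,.004,.008,.012,.024,.036,.048):
        u=s["mtx"]@(rot(s).T@(np.r_[xy,.132+t]-s["origin"])); print(t,np.round(u[:2]/u[2],1))
E
python3 -c "
from h import *
s=green();t=snapshot('top');print(at_z(t,(137.4,270.4),.138));table(s)"
```

```text
[ 0.5526 -0.0158  0.1474] [-1.   0.8 -0.2] 5.2667
green 28 166 174 272 275
orange 87 142 169 289 302
[0.53590478 0.06039453 0.138     ]
0 [273.9 172.9]
0.004 [273.9 172.1]
0.008 [273.9 171.2]
0.012 [273.9 170.3]
0.024 [274.  167.6]
0.036 [274.  164.8]
0.048 [274.1 162.1]
```

>>> move_arm(deltas=[[0,[0,0,0.3],0],[0,[0,0,0.6],0],[0,[0,0,0.82],0],[0,[0,0,0.82],0],[0,[0,0,0.82],0]])

```text
time_s: 5.73
eef_pos: [0.5538, -0.0159, 0.1297]
eef_rot: [-0.004, 3.141, -0.0]
contact_force: [-4.4, 0.1, 10.7]
finger_gap: 0.0009
gripper_force: 5.0
```

>>> move_arm(deltas=[[0,[0,0,-0.4],0],[0,[0,0,-0.82],0],[0,[0,0,-0.82],0],[0,[0,0,-0.82],0],[0,[0,0,-0.82],0]])

```text
time_s: 6.15
eef_pos: [0.5529, -0.0158, 0.1479]
eef_rot: [0.004, -3.14, -0.0]
contact_force: [0.2, -0.2, -0.4]
finger_gap: 0.0002
gripper_force: 0.0
```

```bash
python3 -c "from h import *;green()"
```

```text
[ 0.5528 -0.0158  0.1477] [-0.4  1.2 -0.3] 6.2
green 38 163 174 272 275
orange 84 142 169 289 302
```

The tip row fits 0.024 after the first stroke and 0.036 now, so one stroke remains.

>>> move_arm(deltas=[[0,[0,0,0.3],0],[0,[0,0,0.6],0],[0,[0,0,0.82],0],[0,[0,0,0.82],0],[0,[0,0,0.82],0]])

```text
time_s: 6.62
eef_pos: [0.5538, -0.0159, 0.1296]
eef_rot: [-0.004, 3.141, -0.0]
contact_force: [-3.6, 0.2, 10.0]
finger_gap: 0.0002
gripper_force: 5.0
```

>>> move_arm(deltas=[[0,[0,0,-0.4],0],[0,[0,0,-0.82],0],[0,[0,0,-0.82],0],[0,[0,0,-0.82],0],[0,[0,0,-0.82],0]])

```text
time_s: 7.03
eef_pos: [0.5528, -0.0158, 0.1479]
eef_rot: [0.004, -3.14, -0.0]
contact_force: [0.2, -0.2, 0.5]
finger_gap: 0.0005
gripper_force: 0.0
```

```bash
python3 - <<'E'
from h import *
s=green()
cv2.imwrite("pics/i.png",cv2.convertScaleAbs(cv2.resize(s["img"][125:195,255:325],None,fx=8,fy=8,interpolation=0)[...,::-1],alpha=1.6))
E
```

```text
[ 0.5527 -0.0158  0.1476] [-0.   0.5  0.3] 7.0833
green 40 160 171 272 275
orange 85 142 169 289 302
```

View pics/i.png

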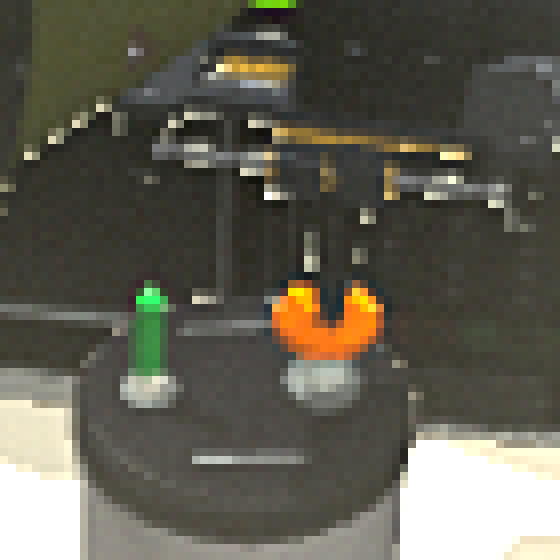

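The tip is at row 160 and the green's lower end has risen from row 174 to 171, with white at its foot (i (150,385)). The pin is fully out and the knob is up. I'll retreat straight up.

>>> move_arm(deltas=[[0,[0,0,-1],0],[0,[0,0,-2],0],[0,[0,0,-3],0],[0,[0,0,-3],0],[0,[0,0,-3],0],[0,[0,0,-3],0]])

```text
time_s: 7.58
eef_pos: [0.5527, -0.0158, 0.2223]
eef_rot: [0.004, -3.14, -0.0]
contact_force: [-0.5, 0.7, -0.7]
finger_gap: 0.0004
gripper_force: 0.0
```

```bash
python3 -c "
from h import *
green();print(ticket.finish_job())"
```

```text
[ 0.5524 -0.0157  0.2216] [-0.3  0.7 -0.7] 7.6333
green 42 160 171 272 275
orange 101 160 169 289 302
the job is handed in; nothing more can be done
None
```

I gave the large canister's pump three full strokes; the last picture showed the green pin fully out with its white band visible and the knob up. I then raised the arm clear and handed the job in; no verdict came back.

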